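Lid on the loaded dry bath

TASK

One of the two white dry-bath incubators has been loaded with a rack of tubes. Close it: pick up the larger steel lid by its black grip and set it on the loaded bath, lined up and fully home, without dropping it from above. Leave the smaller lid where it lies.

Things in the scene. Friction and masses are not known exactly. Their poses are not given: they have to be found in the camera images.
- loaded_bath_mouth (a point): White dry-bath incubator holding a white rack of 18 blue-capped tubes (tops 22 mm below the rim); fixed to the bench, 176 (x) x 116 (y) x 90 mm high, its open well 160 x 100 mm inside, 55 mm deep. The point is the centre of the well's mouth at rim height; z up, x along the long side (the +x end has a blue control panel).
- empty_bath_mouth (a point): A second incubator of the same make and size, with a bare dark well: not to be closed. The same point on it.
- large_lid_grip (a point): Loose lid of these baths, right side up on the bench: steel plate 190 (x) x 130 (y) x 6 mm, 0.3 kg; rib below, 144 x 84 mm, 10 mm deep, drops into the mouth with 8 mm play all round; on its middle a solid black grip 70 (x) x 16 (y) x 36 mm high. Point: the grip's centre, 34 mm above the bench; 24 mm above the rim when home. A half turn makes no difference.
- small_lid_grip (a point): A smaller steel lid, loose, for another device: plate 120 x 84 mm with a grip 50 mm long, otherwise alike. This point is its grip's centre, 34 mm above the bench. To be left alone.

How it is judged:
At the end, for the whole second after the job is handed in: The large lid lies at rest on the loaded bath: its centre within 15 mm of the mouth's centre, in line with the bath within 10 degrees (either way round), level within 4 degrees, its plate down on the rim (within 4 mm); the small lid is within 25 mm of where it lay (horizontal distance between large_lid_grip and loaded_bath_mouth below 0.015 m and z of large_lid_grip in the frame of loaded_bath_mouth between 0.018 and 0.028 m and angle between large_lid_grip's own z axis and vertical below 0.07 rad and angle between the x axis of large_lid_grip and the x axis of loaded_bath_mouth, either way round below 0.175 rad and linear speed of large_lid below 0.02 m/s and distance of small_lid_grip from where it was at the start of the episode below 0.025 m); the robot touches nothing.
It fails at once if the small lid moved by more than 25 mm (distance of small_lid_grip from where it was at the start of the episode above 0.025 m).
It fails at once if the large lid let go, or dropped, with its grip more than 155 mm above the bench (40 mm above its seat) (height (world z) of large_lid_grip above 0.155 m and contact force between the fingers and large_lid below 0.05 N).
It also fails if it takes over 32 s, if anything falls off the work surface, if the arm or the gripper's body presses on something with over 40 N, if the wrist force passes 120 N, or if a joint passes its speed limit or range.

ROBOT

A 6-joint arm with a two-finger parallel gripper is mounted at the origin on the work surface. World frame = base frame: x ahead of the robot, y to its left, z up, the work surface at z = 0. Lengths are in m, angles in rad, forces in N, time in s.
With the tool pointing down it reaches from about 0.35 to 0.975 m from the base axis. Payload 4.9 kg.
Tool frame: the origin (TCP) lies midway between the tips of the shut fingers; the grasp point (between the pads) lies 19 mm behind it (manip.pinch_z is the distance from the TCP to the grasp point, in m); z points along the fingers, y is the direction in which the jaws open and shut (so a half turn about z gives the same grasp; the last joint's range is limited). The gripper opens to 85 mm and grips with 20 to 120 N. Pads are 22 mm wide; open, the fingers measure 114 mm over their backs; the gripper's body (76 mm by 85 mm) begins 54 mm behind the grasp point. The pads swing forward as they close: fully open they stand 13 mm farther back than shut.
Start: joints at [-1.323, 0.053, 1.613, -0, 1.476, -0.119], TCP at [0.224, -0.583, 0.231] pointing down, gripper open.
Joint ranges: [-3.01, 3.01], [-1.01, 2.22], [0.06, 2.58], [-1.02, 4.17], [0.09, 2.62], [-3.14, 3.14]. Speed limits (rad/s): [2.57, 2.57, 3.14, 3.14, 3.14, 3.14].

INTERFACE

Orientations are given as a unit quaternion [w, x, y, z].
In Python, from plant import manip gives the robot as it stands.
- The arm moves only by the tool drive_tool, never from a script. Its argument "commands" is text: rows parted by semicolons, each of 5 numbers parted by spaces: the finger opening in mm, from 0 to 85.4, then the shift along the tool's x, y, z in units of 30 mm (1.0 is 30 mm), then the turn about the tool's z in degrees. A call has exactly 8 rows; each row shifts and turns the commanded pose from where the row before left it, along the tool's axes as they then stand; what a row does not reach is not made up. A row lasts 1/8 s, in which the tool goes at most 62.5 mm and 10.7 degrees, less where a joint would pass 70% of its speed; a pose out of reach is approached as far as the arm can. A call is refused whole if a number of a shift passes 1 or a number of a turn 10.7, either way. A call with a gripper value outside its range is refused whole. The fingers move at their own pace and stop on an object; the grip force is fixed at half the most. Time passes only in rows, so rows that do not move let the fingers close, or fill a call up. It gives the time, the measured TCP pose, the force and the opening at its end, in the units of the state.
- manip.state(): the state, without advancing time (a new reading comes with each control period).
- manip.grab_frame(name): name is "scene" or "top"; returns the picture (384x512x3 uint8, red, green, blue); there is no depth.
- manip.camera_params(name): a dict with "fx", "fy", "cx", "cy" (pixels), "xyz" and "orientation" of the camera in the world. Camera axes: x right, y down, z forward; pixel columns grow to the right and rows downward; lengths in m; the calibration is good to about 2 mm. A picture is of the moment at which its call begins. camera_params takes no time and is no camera call.
- manip.job_done(): hands the job in, once; it reports no verdict.
The state is a dict: "time": time; "joint_pos": joint angles; "joint_vel": joint speeds; "joint_efforts": joint torques, N m; "tool_pos": TCP position; "tool_rot": TCP orientation; "contact_force": force on the tool from outside, world axes, zero at the start; "ft_torque": the same for the moment, N m; "gripper_width": opening from 0.0 (shut) to 1.0 (fully open).
Only numpy, scipy, OpenCV 4.12 (cv2) and the standard library are available. Lean on these libraries where they do the work, as an engineer would, in place of code of your own. Each camera call takes 0.05 s, during which the arm holds its last target. There are 200 camera calls.

## Working session

There is one attempt and no reset: what is moved stays moved. The work goes in short steps, Python scripts to look and compute and a tool call to move; the robot and the scene stay as the last step left them, time stands still between calls to the robot, and variables do not carry over. Pictures are saved under pics/ and viewed, about 8 in all and at most 12, crops included, and the job is handed in when it is done.

Besides the shell and the picture viewer there is one more tool, called after "Emit:" as name(argument=value, ...) on one line, values as JSON. drive_tool: Moves the arm, as the interface text tells. Its arguments: {"type":"object","properties":{"commands":{"type":"string"}},"required":["commands"]}

```bash
mkdir -p pics
python3 - <<'E'
from plant import manip
import cv2,json
for n in("scene","top"):
    im=manip.grab_frame(n); cv2.imwrite(f"pics/{n}0.png",im[:,:,::-1]); print(n,manip.camera_params(n))
s=manip.state();print(s["tool_pos"],s["tool_rot"],s["time"],s["gripper_width"])
E
```

```text
scene {'fx': 451.9831562283545, 'fy': 451.9831562283545, 'cx': 254.89688116302767, 'cy': 188.24366762403898, 'xyz': array([ 0.98275408, -0.64348887,  1.04526438]), 'orientation': array([-0.3183498 ,  0.90445076,  0.26671477, -0.09739329])}
top {'fx': 381.0911671290255, 'fy': 381.0911671290255, 'cx': 256.9240912109722, 'cy': 188.5593214584802, 'xyz': array([0.45852047, 0.00717305, 0.99259375]), 'orientation': array([ 0.02629134, -0.6985091 ,  0.71399387, -0.0400818 ])}
[ 0.22401156 -0.5828687   0.23016673] [-9.35445297e-04  9.83230206e-01  1.82366343e-01 -6.10570283e-05] 0.1 0.9955555760359207
```

View pics/top0.png

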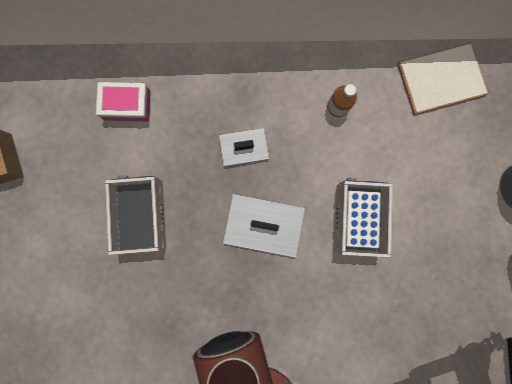

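View pics/scene0.png

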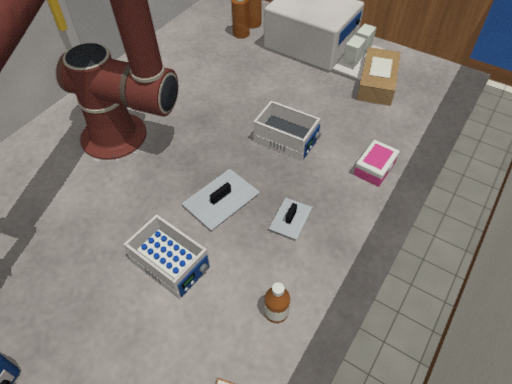

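Top view: loaded bath (blue caps) at about (367,219), large lid at (264,226) with its grip at (265,226), small lid at (244,148), empty bath at (133,216). The scene view agrees. Next I measure with masks and ray casts.

```bash
cat > h.py <<'E'
import cv2,numpy as np
from scipy.spatial.transform import Rotation as R
from plant import manip
def rot(q): return R.from_quat(np.roll(q,-1))
def cast(n,uv,z):
    p=manip.camera_params(n); uv=np.asarray(uv,float).reshape(-1,2)
    d=rot(p["orientation"]).apply(np.c_[(uv[:,0]-p["cx"])/p["fx"],(uv[:,1]-p["cy"])/p["fy"],np.ones(len(uv))])
    return p["xyz"]+d*((z-p["xyz"][2])/d[:,2])[:,None]
def rect(n,mask,z,roi):
    m=np.zeros_like(mask);x0,y0,x1,y1=roi;m[y0:y1,x0:x1]=mask[y0:y1,x0:x1]
    c=max(cv2.findContours(m,cv2.RETR_EXTERNAL,cv2.CHAIN_APPROX_NONE)[0],key=cv2.contourArea)
    P=cast(n,c,z)[:,:2]; (cx,cy),(w,h),_=r=cv2.minAreaRect((P*1000).astype(np.float32))
    b=cv2.boxPoints(r); e=max((b[1]-b[0],b[2]-b[1]),key=np.linalg.norm)
    return np.round([cx,cy,max(w,h),min(w,h),(np.degrees(np.arctan2(e[1],e[0]))+90)%180-90],1),c
E
python3 - <<'E'
from h import *
im=cv2.imread("pics/top0.png");hsv=cv2.cvtColor(im,cv2.COLOR_BGR2HSV);g=hsv[...,2]
white=((g>150)&(hsv[...,1]<60)).astype(np.uint8)*255; dark=(g<50).astype(np.uint8)*255
blue=((hsv[...,0]>100)&(hsv[...,0]<130)&(hsv[...,1]>130)&(g>60)).astype(np.uint8)*255
vis=im.copy()
for k,m,z,roi in [("bath",white,.09,(335,170,400,265)),("lid",white,.016,(215,185,315,265)),("grip",dark,.052,(245,212,285,238)),
  ("small",white,.016,(212,122,275,172)),("empty",white,.09,(95,165,165,265)),("caps",cv2.morphologyEx(blue,cv2.MORPH_CLOSE,np.ones((9,9))),.068,(346,188,385,250))]:
    r,c=rect("top",m,z,roi);print(k,r);cv2.drawContours(vis,[c],-1,(0,0,255),1)
a=cv2.resize(vis[115:270,95:400],None,fx=2.6,fy=2.6,interpolation=cv2.INTER_NEAREST);cv2.imwrite("pics/v1.png",a)
s=cv2.imread("pics/scene0.png");h=cv2.cvtColor(s,cv2.COLOR_BGR2HSV)
for k,z,roi in[("grip",.052,(200,178,240,210))]:
    print("scene",k,rect("scene",((h[...,2]<50)*255).astype(np.uint8),.034,roi)[0])
print("tcp x,y axes",rot(manip.state()["tool_rot"]).as_matrix().round(3))
E
```

```text
bath [ 472.7 -272.5  223.3  154.6   -2.4]
lid [460.  -41.2 231.5 201.5  87.9]
grip [455.  -27.9  65.1  12.5  77.4]
small [672.2   6.3 149.  100.3 -82.1]
empty [482.7 286.9 165.1 114.6   3.5]
caps [ 466.  -270.5  121.6   60.8   -4.6]
scene grip [458.9 -31.4  78.4  29.6  77.2]
tcp x,y axes [[ 0.933  0.359 -0.   ]
 [ 0.359 -0.933  0.002]
 [ 0.    -0.002 -1.   ]]
```

View pics/v1.png

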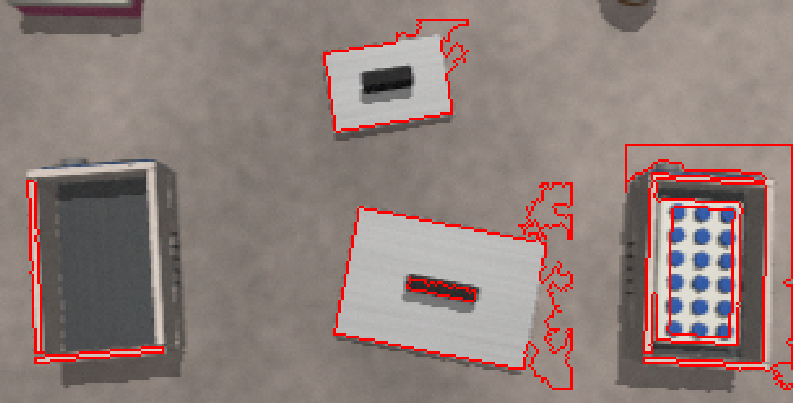

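Bench glare merged into the masks (red outlines to the right of the lid and around the bath), so I raise the threshold.

Run:
```python
from h import *
im=cv2.imread("pics/top0.png");hsv=cv2.cvtColor(im,cv2.COLOR_BGR2HSV);g=hsv[...,2]
print(g[219,335:405],g[226,215:315:4])
vis=im.copy()
for t in(160,168,176,184):
  w=((g>t)&(hsv[...,1]<60)).astype(np.uint8)*255
  for k,z,roi in [("bath",.09,(340,178,396,262)),("lid",.016,(215,185,315,265)),("small",.016,(212,122,275,172))]:
    r,c=rect("top",w,z,roi);print(t,k,r)
    if t==168:cv2.drawContours(vis,[c],-1,(0,0,255),1)
d=((g<75)*255).astype(np.uint8);r,c=rect("top",d,.045,(245,212,285,238));print("grip",r)
# corners of bath rim read from crop
P=cast("top",np.array([(652,173),(776,180),(770,368),(643,363)])/2.6+(95,115),.09)[:,:2]
print("bath eye",P.mean(0),np.linalg.norm(np.diff(P,axis=0),axis=1),P.round(3).tolist())
cv2.imwrite("pics/v2.png",cv2.resize(vis[170:270,210:400],None,fx=4.2,fy=4.2,interpolation=cv2.INTER_NEAREST))
```

```text
[ 87  83  81  82  78  81  80  76 171 216 216 156 140 209 225 224 224 224
 223 223 224 222 225 223 223 224 221 220 221 221 221 223 223 222 222 223
 220 219 220 218 219 221 222 221 170  89  77  82  80  81  80  85  82 144
 201 215 185 158 162 161 162 162 160 158 153 154 153 157 159 160] [136 135 131 185 188 187 188 188 186  80  35  44  40  45  47  50 152 188
 189 186 185 184 155 146 150]
160 bath [ 466.2 -262.   131.2   75.9   -4.6]
160 lid [455.3 -32.5 196.9 127.7  77.8]
160 small [661.3  19.2 119.7  82.  -82.1]
168 bath [ 466.2 -262.1  131.    75.3   -4.4]
168 lid [456.  -29.4 188.4 127.4  77.9]
168 small [661.4  18.4 118.8  81.6 -81.6]
176 bath [ 466.2 -262.2  131.    74.3   -4.5]
176 lid [456.2 -28.6 184.9 126.9  77.8]
176 small [661.3  19.2 115.3  81.2 -82.1]
184 bath [ 466.2 -262.   130.7   73.8   -4.6]
184 lid [471.5 -31.9 184.8  94.9  77.8]
184 small [661.5  19.2 114.6  80.7 -82.1]
grip [455.7 -28.6  67.1  15.   77.4]
bath eye [ 0.46542624 -0.27398902] [0.11490452 0.17162542 0.11552783] [[0.556, -0.224], [0.547, -0.339], [0.376, -0.324], [0.383, -0.209]]
```

View pics/v2.png

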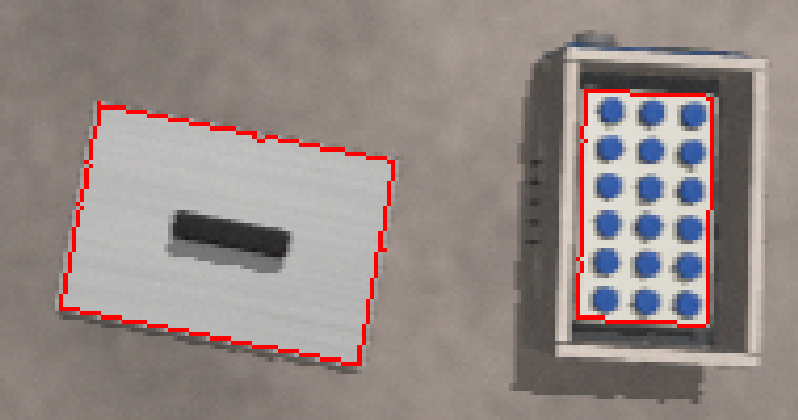

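Lid centre is (0.456,-0.029) at yaw 77.8°. Bath centre is about (0.466,-0.273) at yaw -4.6°, with rim corners in the crop at (567,48), (769,60), (760,366), (556,356). Moving above the lid now.

Emit:
drive_tool(commands="85 0.9 -0.94 0 0;85 0.9 -0.94 0 0;85 0.9 -0.94 0 0;85 0.9 -0.94 0 0;85 0.9 -0.94 0 0;85 0.9 -0.94 0 0;85 0.9 -0.94 0 0;85 0.9 -0.94 0 0")

```text
time: 1.1
tool_pos: [0.345, -0.2939, 0.2308]
tool_rot: [-0.0, 0.983, 0.182, -0.0]
contact_force: [0.4, -0.7, -0.0]
gripper_width: 0.997
```

Emit:
drive_tool(commands="85 0.9 -0.94 0 0;85 0.9 -0.94 0 0;85 0.9 -0.94 0 0;85 0.9 -0.94 0 0;85 0.9 -0.94 0 0;85 0.9 -0.94 0 0;85 0.2 -0.3 0 0;85 0 0 0 0")

```text
time: 2.1
tool_pos: [0.4375, -0.0686, 0.231]
tool_rot: [0.0, 0.983, 0.183, -0.0]
contact_force: [-0.1, -0.2, -0.0]
gripper_width: 0.996
```

Emit:
drive_tool(commands="85 0 0 0.7 -9.5;85 0 0 0.7 -9.5;85 0 0 0.7 -9.5;85 0 0 0.7 -9.5;85 0 0 0.5 -9.5;85 0 0 0.2 -9.3;85 0 0 0 0;85 0 0 0 0")

```text
time: 3.1
tool_pos: [0.4379, -0.0696, 0.1267]
tool_rot: [0.0, 0.779, 0.627, 0.0]
contact_force: [-0.5, -0.5, -0.5]
gripper_width: 0.991
```

```bash
cat >> h.py <<'E'
def rep(x,y,yaw):
    s=manip.state();M=rot(s["tool_rot"]).as_matrix();p=s["tool_pos"];a=np.degrees(np.arctan2(M[1,0],M[0,0]))
    d=M.T@(np.array([x,y,p[2]])-p)
    print("t",round(s["time"],2),"tcp",p.round(4),"yaw",round(a,1),"tilt",round(np.degrees(np.arccos(-M[2,2])),2),"F",s["contact_force"].round(1),"w",round(s["gripper_width"],3))
    print("shift units x,y",(d[:2]/.03).round(3),"mm",(d[:2]*1000).round(1),"turn",round(-(yaw-a),1),"mod180",round((a-yaw+90)%180-90,1))
E
python3 -c "
from h import *
rep(.456,-.029,77.7)
P=cast('top',(np.array([(567,48),(769,60),(760,366),(556,356)])+.5)/4.2-.5+(210,170),.09)[:,:2];print(P.mean(0),np.degrees(np.arctan2(*(P[0]-P[3])[::-1])),np.degrees(np.arctan2(*(P[1]-P[2])[::-1])))
cv2.imwrite('pics/s1.png',cv2.resize(cv2.imread('pics/scene0.png')[210:300,115:220],None,fx=6,fy=6,interpolation=cv2.INTER_CUBIC))
"
```

```text
t 3.1 tcp [ 0.4379 -0.0696  0.1267] yaw 77.6 tilt 0.04 F [-0.5 -0.5 -0.5] w 0.991
shift units x,y [1.45  0.301] mm [43.5  9. ] turn -0.1 mod180 -0.1
[ 0.46596071 -0.27234318] -4.589123767300532 -4.919733186321398
```

View pics/s1.png

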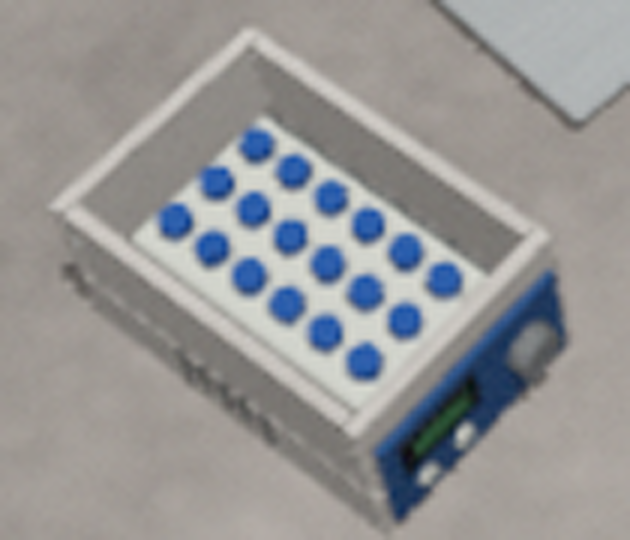

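Scene crop: the rim's outer corners are at about (250,28), (552,236), (355,437), (50,207), and are used for a cross-check. Lining up and going down over the grip.

Emit:
drive_tool(commands="85 0.75 0.15 0 0;85 0.7 0.15 0.3 0;85 0 0 0.7 0;85 0 0 0.8 0;85 0 0 0.7 0;85 0 0 0.5 0;85 0 0 0.3 0;85 0 0 0.2 0")

```text
time: 4.1
tool_pos: [0.4561, -0.0283, 0.0213]
tool_rot: [0.0, 0.778, 0.628, 0.0]
contact_force: [0.3, -0.0, 0.4]
gripper_width: 0.996
```

```bash
python3 -c "
from h import *
rep(.456,-.029,77.7)
P=cast('scene',(np.array([(250,28),(552,236),(355,437),(50,207)])+.5)/6-.5+(115,210),.09)[:,:2];print(P.mean(0),np.linalg.norm(np.diff(P,axis=0),axis=1),np.degrees(np.arctan2(*(P[1]-P[0])[::-1])),np.degrees(np.arctan2(*(P[2]-P[3])[::-1])))
cv2.imwrite('pics/s2.png',cv2.resize(manip.grab_frame('scene')[130:260,150:300,::-1],None,fx=4,fy=4))
"
```

```text
t 4.1 tcp [ 0.4561 -0.0283  0.0213] yaw 77.8 tilt 0.03 F [ 0.3 -0.   0.4] w 0.996
shift units x,y [-0.024  0.002] mm [-0.7  0.1] turn 0.1 mod180 0.1
[ 0.47112129 -0.27530302] [0.17336761 0.11436805 0.17306519] -4.284056865420775 -4.275133565380221
```

View pics/s2.png

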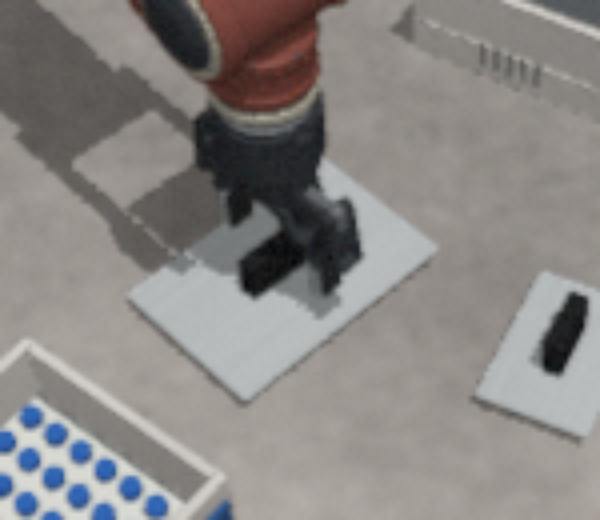

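The pads straddle the grip (crop ~(290,255)). The two views differ by about 5 mm on the bath, and by a similar offset on the lid, so I will judge the placing relatively. Closing and lifting slightly.

Emit:
drive_tool(commands="0 0 0 0 0;0 0 0 0 0;0 0 0 0 0;0 0 0 0 0;0 0 0 0 0;0 0 0 0 0;0 0 0 0 0;0 0 0 0 0")

```text
time: 5.15
tool_pos: [0.4561, -0.0282, 0.0217]
tool_rot: [0.0, 0.778, 0.628, 0.0]
contact_force: [-0.8, 0.1, 5.1]
gripper_width: 0.178
```

Emit:
drive_tool(commands="0 0 0 -0.2 0;0 0 0 -0.5 0;0 0 0 -0.8 0;0 0 0 -0.8 0;0 0 0 -0.8 0;0 0 0 -0.8 0;0 0 0 -0.3 0;0 0 0 0 0")

```text
time: 6.15
tool_pos: [0.4559, -0.0282, 0.1478]
tool_rot: [0.0, 0.778, 0.628, 0.0]
contact_force: [0.9, 0.3, -2.7]
gripper_width: 0.179
```

```bash
python3 -c "
from h import *
rep(.4685,-.274,-4.6)
print(manip.state()['joint_pos'].round(2))"
```

```text
t 6.15 tcp [ 0.4559 -0.0282  0.1478] yaw 77.8 tilt 0.07 F [ 0.9  0.3 -2.7] w 0.179
shift units x,y [-7.921  2.139] mm [-237.6   64.2] turn 82.4 mod180 82.4
[-0.22 -0.3   2.08  0.    1.36 -0.01]
```

Lid is held (2.7 N, 15 mm opening). I turn it into line with the bath while still away from it, then look.

Emit:
drive_tool(commands="0 0 0 0 6;0 0 0 0 10;0 0 0 0 10.5;0 0 0 0 10.5;0 0 0 0 10.5;0 0 0 0 10.5;0 0 0 0 10.5;0 0 0 0 8")

```text
time: 7.15
tool_pos: [0.4547, -0.0279, 0.1455]
tool_rot: [-0.0, 1.0, 0.009, -0.002]
contact_force: [-1.0, 0.1, -2.8]
gripper_width: 0.18
```

Emit:
drive_tool(commands="0 0 0.5 0 5.9;0 0 0.8 0 0;0 0 1 0 0;0 0 1 0 0;0 0 1 0 0;0 0 1 0 0;0 0 0.8 0 0;0 0 0.5 0 0")

```text
time: 8.15
tool_pos: [0.4406, -0.226, 0.1457]
tool_rot: [-0.001, 0.999, -0.04, -0.001]
contact_force: [-0.0, 0.5, -2.7]
gripper_width: 0.179
```

```bash
python3 -c "
from h import *
rep(.4685,-.274,-4.6)
"
```

```text
t 8.15 tcp [ 0.4406 -0.226   0.1457] yaw -4.6 tilt 0.16 F [-0.   0.5 -2.7] w 0.179
shift units x,y [1.057 1.52 ] mm [31.7 45.6] turn -0.0 mod180 -0.0
```

Emit:
drive_tool(commands="0 0.2 0.25 0 0;0 0.25 0.4 0 0;0 0.25 0.4 0 0;0 0.2 0.3 0 0;0 0.15 0.15 0 0;0 0 0 0 0;0 0 0 0 0;0 0 0 0 0")

```text
time: 9.15
tool_pos: [0.4691, -0.2726, 0.1473]
tool_rot: [-0.0, 0.999, -0.04, -0.0]
contact_force: [-1.0, 0.4, -3.0]
gripper_width: 0.175
```

Run:
```python
from h import *
rep(.4685,-.273,-4.6)
a=manip.grab_frame('top')[:,:,::-1];b=manip.grab_frame('scene')[:,:,::-1]
cv2.imwrite('pics/top3.png',a);cv2.imwrite('pics/scene3.png',b)
o=np.hstack([cv2.resize(a[160:280,320:420],(400,480),interpolation=cv2.INTER_CUBIC),cv2.resize(b[190:310,110:210],(400,480),interpolation=cv2.INTER_CUBIC)])
cv2.imwrite('pics/v3.png',o)
```

```text
t 9.15 tcp [ 0.4691 -0.2726  0.1473] yaw -4.6 tilt 0.01 F [-1.   0.4 -3. ] w 0.175
shift units x,y [-0.02   0.014] mm [-0.6  0.4] turn 0.0 mod180 0.0
```

View pics/v3.png

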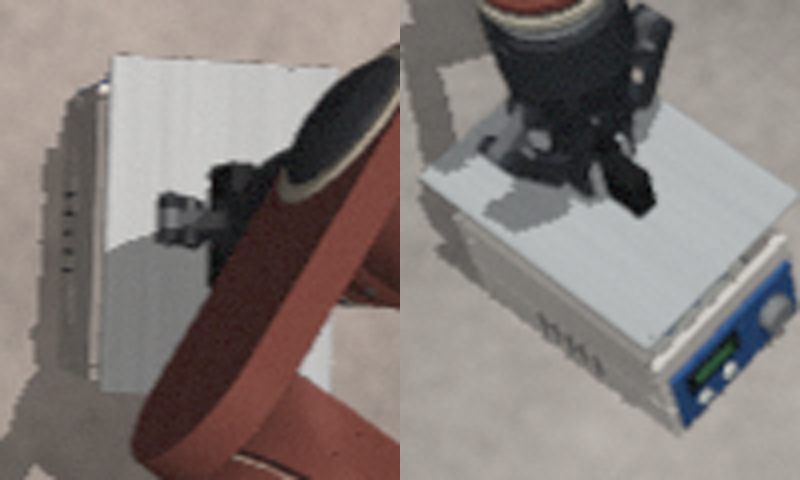

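Run:
```python
from h import *
f=lambda n,P,o:cast(n,(np.array(P)+.5)/4-.5+o,.142)[:,:2]
S=f('scene',[(22,177),(252,348),(397,193)],(110,190));print('scene lid',S.round(4).tolist(),(S[0]+S[2])/2,np.linalg.norm(np.diff(S,axis=0),axis=1))
T=f('top',[(112,55),(101,390),(331,391)],(320,160));print('top lid',T.round(4).tolist(),(T[0]+T[2])/2,np.linalg.norm(np.diff(T,axis=0),axis=1))
for P,i,j in((S,0,1),(S,1,2),(T,1,0),(T,1,2)):print(np.degrees(np.arctan2(*(P[j]-P[i])[::-1])).round(1))
```

```text
scene lid [[0.3773, -0.3322], [0.5648, -0.3457], [0.5718, -0.2204]] [ 0.474507   -0.27630547] [0.18799293 0.12545304]
top lid [[0.5686, -0.2162], [0.3819, -0.2016], [0.3782, -0.3298]] [ 0.47341863 -0.27297102] [0.18727418 0.12821064]
-4.1
86.8
-4.5
-91.6
```

Both views put the lid about 4 mm too far in +x and 1 mm off in y, with yaw right. I correct that, then go down slowly: 46 mm to home.

Emit:
drive_tool(commands="0 -0.13 -0.02 0 0;0 0 0 0.2 0;0 0 0 0.25 0;0 0 0 0.25 0;0 0 0 0.25 0;0 0 0 0.2 0;0 0 0 0.1 0;0 0 0 0.05 0")

```text
time: 10.25
tool_pos: [0.4655, -0.272, 0.1082]
tool_rot: [-0.0, 0.999, -0.04, -0.0]
contact_force: [-0.6, -0.2, -3.2]
gripper_width: 0.179
```

Emit:
drive_tool(commands="0 0 0 0.05 0;0 0 0 0.05 0;0 0 0 0.03 0;0 0 0 0.03 0;0 0 0 0.03 0;0 0 0 0 0;0 0 0 0 0;0 0 0 0 0")

```text
time: 11.25
tool_pos: [0.4655, -0.272, 0.1027]
tool_rot: [0.0, 0.999, -0.04, 0.0]
contact_force: [0.0, 0.6, -3.3]
gripper_width: 0.182
```

The rib is in the mouth with no contact force (it would have met the rim at about 0.111). Lowering the last few mm.

Emit:
drive_tool(commands="0 0 0 0.03 0;0 0 0 0.03 0;0 0 0 0.02 0;0 0 0 0 0;0 0 0 0 0;0 0 0 0 0;0 0 0 0 0;0 0 0 0 0")

```text
time: 12.25
tool_pos: [0.4656, -0.2721, 0.1018]
tool_rot: [0.0, 0.999, -0.04, -0.0]
contact_force: [-4.8, 3.0, 7.6]
gripper_width: 0.175
```

The lid is bearing on the rim (about +11 N change) at the expected height. Opening, then retreating upward.

Emit:
drive_tool(commands="40 0 0 0 0;60 0 0 0 0;85 0 0 0 0;85 0 0 0 0;85 0 0 0 0;85 0 0 0 0;85 0 0 0 0;85 0 0 0 0")

```text
time: 13.25
tool_pos: [0.4655, -0.272, 0.1002]
tool_rot: [0.0, 0.999, -0.04, 0.0]
contact_force: [-0.6, -0.1, 0.1]
gripper_width: 0.993
```

Emit:
drive_tool(commands="85 0 0 -0.3 0;85 0 0 -0.8 0;85 0 0 -1 0;85 0 0 -1 0;85 0 0 -1 0;85 0 0 -0.6 0;85 0 0 0 0;85 0 0 0 0")

```text
time: 14.25
tool_pos: [0.4649, -0.2716, 0.2398]
tool_rot: [-0.001, 0.999, -0.04, -0.001]
contact_force: [-0.4, -0.2, -0.8]
gripper_width: 0.996
```

Emit:
drive_tool(commands="85 -0.5 0.5 0 0;85 -0.5 1 0 0;85 -0.5 1 0 0;85 -0.5 1 0 0;85 -0.5 1 0 0;85 -0.5 1 0 0;85 0 0.5 0 0;85 0 0 0 0")

```text
time: 15.25
tool_pos: [0.3612, -0.4442, 0.2398]
tool_rot: [-0.001, 0.999, -0.04, -0.0]
contact_force: [0.8, 0.2, 0.2]
gripper_width: 0.995
```

Run:
```python
from h import *
rep(.4685,-.273,-4.6)
a=manip.grab_frame('top')[:,:,::-1].copy();b=manip.grab_frame('scene')[:,:,::-1]
h=cv2.cvtColor(a,cv2.COLOR_BGR2HSV);w=((h[...,2]>168)&(h[...,1]<60)).astype(np.uint8)*255
r,c=rect('top',w,.096,(340,165,400,265));print('lid',r)
print('small',rect('top',w,.016,(212,122,275,172))[0])
cv2.drawContours(a,[c],-1,(0,0,255),1)
o=np.hstack([cv2.resize(a[160:280,320:420],(400,480),interpolation=cv2.INTER_CUBIC),cv2.resize(b[190:310,110:210],(400,480),interpolation=cv2.INTER_CUBIC)])
cv2.imwrite('pics/v4.png',o)
```

```text
t 15.25 tcp [ 0.3612 -0.4442  0.2398] yaw -4.6 tilt 0.14 F [0.8 0.2 0.2] w 0.995
shift units x,y [ 3.103 -5.978] mm [  93.1 -179.3] turn -0.0 mod180 -0.0
lid [ 466.3 -274.4  187.4  130.2   -4.7]
small [661.4  18.4 118.8  81.6 -81.6]
```

View pics/v4.png

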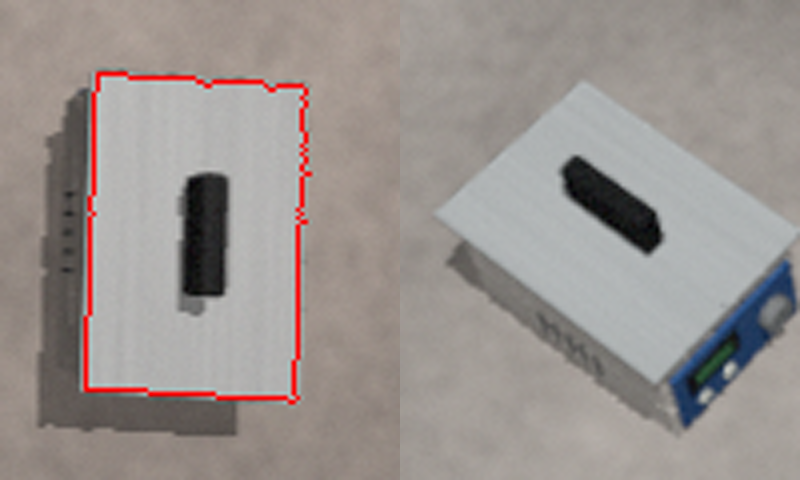

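The lid lies flat and square on the bath in both views. Its outline runs (97,73)–(295,400) in the left panel. Centre is (0.466,-0.274) against (0.466,-0.272) for the bath, and the small lid is unmoved.

```bash
python3 -c "
from plant import manip
print(manip.job_done())"
```

```text
the job is handed in; nothing more can be done
None
```

I picked up the large lid by its grip, turned it 82° into line, lowered it into the loaded bath until it bore on the rim, let go and backed off. The job was handed in at about 15 s of the 32 s allowed.

**Last checks (top camera):**
- **Position:** the lid is about 2 mm from the mouth's centre.
- **Alignment:** lid yaw is -4.7° and bath yaw is -4.6°.
- **Seating:** the force rose about 11 N on contact, at the height expected for a seated lid. The lid looks flat in both views; I did not measure its tilt.
- **Small lid:** it measures the same as at the start.
- **Gripper:** it is clear of everything.

**What disagreed:** before the grasp, the two cameras differed by about 5 mm in where they put the bath. I therefore set the final position by comparing lid and bath within each view. With the lid held over the bath, both views showed it about 4 mm too far in +x (one top-view estimate read 7 mm), and I corrected 4 mm before lowering. The first brightness masks also merged with bench glare, so I redid them with a higher threshold and read the bath rim's corners by eye.

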